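# Shift the bench stirrer into third and start it

## Robot

A 6-joint arm with a two-finger parallel gripper is mounted at the origin on the work surface. World frame = base frame: x ahead of the robot, y to its left, z up, the work surface at z = 0. Lengths are in m, angles in rad, forces in N, time in s.
With the tool pointing down it reaches from about 0.375 to 0.925 m from the base axis. Payload 5.7 kg.
Tool frame: the origin (TCP) lies midway between the tips of the shut fingers; the grasp point (between the pads) lies 19 mm behind it; z points along the fingers, x is the direction in which the jaws open and shut, and the axes are right-handed (so a half turn about z gives the same grasp; the last joint's range is limited). The gripper opens to 88 mm and grips with 3 to 60 N. Pads are 20 mm wide; open, the fingers measure 115 mm over their backs; the gripper's body (75 mm by 178 mm) begins 61 mm behind the grasp point.
Start: joints at [-1.308, 0.359, 1.51, -0, 1.272, -0.115], TCP at [0.221, -0.558, 0.223] pointing down, gripper open.
Joint ranges: [-2.97, 2.97], [-1.01, 2.36], [0.21, 2.38], [-0.96, 4.11], [0.2, 2.71], [-2.98, 2.98]. Speed limits (rad/s): [2.39, 2.39, 3.14, 3.14, 3.14, 3.14].

## Interface

Orientations are given as a unit quaternion [x, y, z, w].
In Python, from bench import move_ptp, servo_line, goto_joints, move_gripper, sleep, inverse_kinematics, capture, PlanningError, close_job, spot_in, silhouettes, current_clock, current_joint_pos, current_qvel, current_joint_torque, current_position, current_orientation, current_force, current_torque, current_finger_gap gives the robot as it stands. Calls block until the motion is done:
- move_ptp(position, orientation): joint-space move of the TCP to a pose.
- servo_line(position, orientation=None, rate=0.15, contact_N=None): straight line of the TCP; orientation=None keeps the orientation; rate is the mean speed in m/s. With contact_N (N) it stops when the force on the tool has changed by that much, and returns True; else False.
- goto_joints(angles): joint-space move.
- move_gripper(opening): finger opening in m; the grip force is fixed at half the most; returns when the fingers have stopped.
- sleep(seconds).
- inverse_kinematics(position, orientation): joint angles nearest the present ones, or None.
- capture(name): name is "side" or "top" or "wrist"; returns a dict with "image" (420x560x3 uint8, blue, green, red), "range_z" (420x560 float32, m along the optical axis (not along the pixel's ray), 0 where there is no reading), "intrinsics" (3x3 intrinsics, pixels), "R" (3x3) and "t" (3): a world point X has camera coordinates R X + t. Camera axes: x right, y down, z forward; pixel columns grow to the right and rows downward; lengths in m; the calibration is good to about 2 mm. A picture is of the moment at which its call begins.
A pose or a line that the arm cannot do raises PlanningError and nothing moves.
- close_job(): hands the job in, once; it reports no verdict.
Trained networks look in the newest picture that a camera, given by its name, has taken for a name from the list of things; names that differ only in an ending like _2 or _b are one class to them, and where a whole thing is asked for, a point or a joint stands for the part that bears it (a point fixed in the world has none). Each returns a list of dicts, best first, with "conf" (0 to 1); they miss things now and then, are a little off and sometimes report something else, mostly with a low value. They report only what shows in the picture. A call takes as long as a camera call.
- spot_in(camera, query): "xy" ([column, row] in pixels, amid what is visible of it).
- silhouettes(camera, query): "region" (420x560 bool, what is visible of it) and "xy" ([column, row] in pixels, amid what is visible of it).
Readings, each from a call of its own:
- current_clock(): time.
- current_joint_pos(): joint angles.
- current_qvel(): joint speeds.
- current_joint_torque(): joint torques, N m.
- current_position(): TCP position.
- current_orientation(): TCP orientation.
- current_force(): force on the tool from outside, world axes, zero at the start.
- current_torque(): the same for the moment, N m.
- current_finger_gap(): finger opening in m.
Only numpy, scipy, OpenCV 4.12 (cv2) and the standard library are available. Lean on these libraries where they do the work, as an engineer would, in place of code of your own. Each camera call takes 0.05 s, during which the arm holds its last target. There are 200 camera calls.

## Task

Put the stirrer drive into third gear: with the outside of the closed fingers, gently push its ball-topped lever along the left side of the H-shaped gate to the crossing channel, across to the right, then fully forward into the third slot (right-hand, away from you). Once it is home, press the round start button beside the gate down with a fingertip and let it come up again. Do not grip the lever, press start before the lever is home, or disturb the glassware and small things standing around.

Things in the scene. Friction and masses are not known exactly. Their poses are not given: they have to be found in the camera images.
- drive: white stirrer drive, a flat machine fixed on the table, turned up to 0.35 rad. Own frame: origin on the table straight below the middle of the gate, x forward (away from the robot), y left, z up. Deck 74 mm above the table, x -110..110, y -165..295. A gear lever passes through its H gate; a glass vessel stands on its left and the start button is on its right.
- gate_center (a point): middle of the steel gate plate's top, 78 mm above the table. An H is cut in it: two fore-and-aft slots 40 mm apart, joined half-way by a crossing channel. First slot: left forward; second: left back; third: right forward; fourth: right back. It blocks the 8 mm stem elsewhere; the channel gives the stem 3 mm play each way (about 7 mm at the knob) and has rounded corners.
- vessel_top (a point): top of the fixed glass vessel's white lid, 229 mm above the table, at x 20, y 230 in the drive's frame; the vessel is 124 mm across at most, two glass nozzles rise 18 mm above this point, and its drain tap and side port reach 83 mm from its axis towards the robot.
- knob_center (a point): centre of the 32 mm black ball knob on the gear lever, 150 mm from the lever's pivot, which is 15 mm above the table on the drive's z axis. At across angle a and fore angle f it lies, in the drive's frame, at x = 150 sin f, y = -150 cos f sin a, z = 15 + 150 cos f cos a (mm).
- gear_across (a joint): sideways angle of the lever, rad: -0.317 (stop) in the left-hand slots, 0 midway, +0.317 (stop) in the right-hand slots. Stays where it is left; moves at about 2 N at the knob. At the start the lever is on the left.
- gear_fore (a joint): fore-and-aft angle of the lever, rad: +0.385 (stop) fully forward, 0 in line with the crossing channel, -0.385 (stop) fully back. Stays where it is left; moves at about 2 N at the knob. At the start it may stand anywhere along the left-hand slots.
- start (a joint): travel of the start button, m: 0 up, 0.006 fully down; pressed counts from 0.004. A spring returns it; fully down takes 5 N.
- start_top (a point): centre of the top face of the round white start button (30 mm across, in a low grey housing) on the right of the deck, at x -30, y -122 mm in the drive's frame; pressed straight down.
- stopper: cork stopper, 34 mm across, 26 mm tall, standing on the right of the machine's deck; loose, to be left standing. Origin at the centre of its underside.
- vial: small amber capped vial, 24 mm across, 40 mm tall, standing on the left of the deck, near the robot; loose, to be left standing. Origin at the centre of its underside.
- beaker: open glass beaker, 68 mm across, 85 mm tall, on the table to the right of the machine; loose, to be left standing. Origin at the centre of its underside.
- flask: clear bottle with a cap, 60 mm across, 120 mm tall, on the table behind the machine; loose, to be left standing. Origin at the centre of its underside.
- spatula: steel spatula lying on the table to the right of the machine; loose, to be left lying. Origin on its underside.
- weight: brass balance weight, 32 mm across, 46 mm tall, on the left of the deck, away from the robot; loose, to be left standing. Origin at the centre of its underside.
- jar: white plastic jar, 60 mm across, 70 mm tall, on the table behind the machine; loose, to be left standing. Origin at the centre of its underside.

How it is judged:
By the outcome, as a careful person would: the job done as asked, in the order asked, and still so for the second after the job is handed in, with the robot touching nothing.
It also fails if it takes over 72 s, if anything falls off the work surface, if the arm or the gripper's body presses on something with over 40 N, if the wrist force passes 120 N, or if a joint passes its speed limit or range.

## Working session

There is one attempt and no reset: what is moved stays moved. The work goes in short steps, each a Python script; the robot and the scene stay as the last script left them, time stands still between calls to the robot, and variables do not carry over. Pictures are saved under pics/ and viewed, about 8 in all and at most 12, crops included, and the job is handed in when it is done.

```bash
mkdir -p pics
cat > h.py <<'E'
import numpy as np, cv2
from bench import *
def world(c,u,v,z=None,r=2):
    K,R,t=c["intrinsics"],c["R"],c["t"]
    d=np.linalg.inv(K)@[u,v,1.]
    if z is None:
        p=c["range_z"][int(v)-r:int(v)+r+1,int(u)-r:int(u)+r+1];p=p[p>0]
        return R.T@(d*np.median(p)-t)
    o=-R.T@t;w=R.T@d
    return o+w*(z-o[2])/w[2]
def pix(c,X):
    q=c["intrinsics"]@(c["R"]@np.array(X)+c["t"]);return q[:2]/q[2]
E
python3 - <<'E'
from h import *
np.set_printoptions(precision=3,suppress=True)
ims=[]
for n in("top","side"):
    c=capture(n);cv2.imwrite(f"pics/{n}0.png",c["image"])
    print(n,-c["R"].T@c["t"])
    for q in("drive","gate_center","knob_center","start_top","vessel_top","stopper","vial","weight","beaker","flask","jar","spatula"):
        for d in spot_in(n,q)[:2]:
            u,v=d["xy"]
            try:w=world(c,u,v)
            except Exception as e:w=None
            print(q,round(d["conf"],2),np.round(d["xy"]),w)
print(current_clock(),current_orientation(),current_force())
E
```

```text
top [ 0.344 -0.007  1.313]
drive 0.85 [236. 258.] [0.514 0.077 0.073]
drive 0.34 [246. 264.] [0.485 0.048 0.168]
gate_center 0.64 [264. 256.] [0.513 0.005 0.073]
knob_center 0.57 [388. 254.] [ 0.498 -0.322  0.001]
knob_center 0.52 [243. 262.] [0.489 0.053 0.171]
start_top 0.69 [314. 273.] [ 0.457 -0.113  0.095]
vessel_top 0.93 [235. 259.] [0.512 0.077 0.073]
stopper 0.5 [309. 229.] [ 0.567 -0.112  0.098]
vial 0.45 [210. 289.] [0.441 0.139 0.111]
weight 0.63 [221. 225.] [0.593 0.104 0.118]
beaker 0.59 [359. 248.] [ 0.52  -0.248  0.003]
flask 0.97 [296. 199.] [ 0.649 -0.087  0.084]
jar 0.59 [226. 195.] [0.68  0.091 0.068]
spatula 0.9 [391. 253.] [ 0.501 -0.33   0.   ]
spatula 0.68 [227. 194.] [0.684 0.087 0.068]
side [0.038 0.559 0.779]
drive 0.67 [242. 287.] [0.532 0.117 0.073]
gate_center 0.85 [287. 266.] [0.495 0.011 0.077]
knob_center 0.53 [279. 255.] [0.476 0.059 0.157]
vessel_top 0.93 [244. 289.] [0.524 0.12  0.074]
stopper 0.74 [304. 223.] [ 0.545 -0.114  0.097]
stopper 0.55 [286. 265.] [ 0.512 -0.006  0.056]
vial 0.68 [268. 304.] [0.438 0.138 0.107]
weight 0.65 [224. 264.] [0.589 0.112 0.102]
weight 0.32 [278. 250.] [0.481 0.057 0.167]
beaker 0.73 [344. 215.] [ 0.522 -0.264  0.044]
flask 0.75 [262. 219.] [ 0.65  -0.079  0.078]
flask 0.63 [365. 221.] [ 0.488 -0.323  0.003]
jar 0.46 [211. 245.] [0.691 0.064 0.067]
1.3 [ 0.827 -0.562 -0.    -0.   ] [-0.778  0.218  0.496]
```

View pics/top0.png

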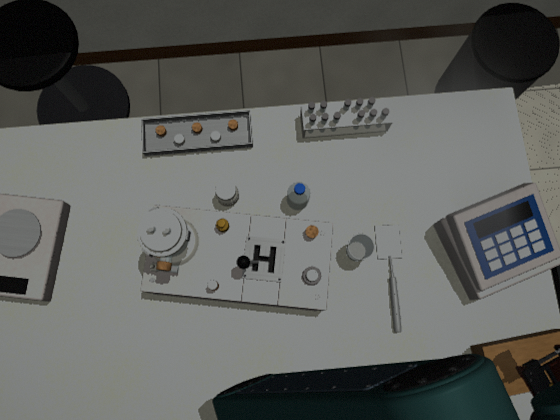

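View pics/side0.png

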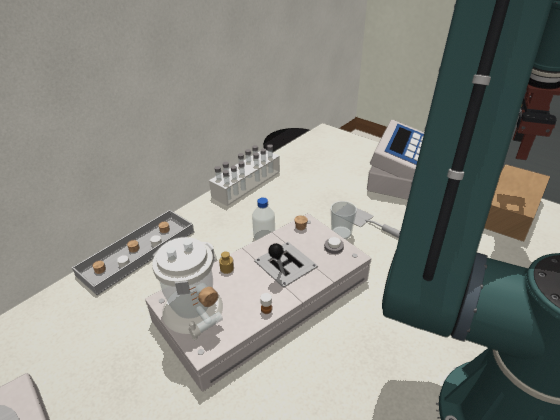

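The top view shows the gate H at about (264,258), the knob at (243,262), the button at (312,274) and the stopper at (311,232). The vial is at (212,285) and the weight at (222,225). The side view agrees, with the lever on the left side a bit back. Next I'll fit the drive pose.

```bash
cat >> h.py <<'E'
def cloud(c):
    K,R,t=c["intrinsics"],c["R"],c["t"];z=c["range_z"].astype(float)
    v,u=np.indices(z.shape);d=np.stack([u,v,np.ones_like(z)],-1)@np.linalg.inv(K).T
    W=(d*z[...,None]-t)@R;W[z<=0]=np.nan
    return W
E
python3 - <<'E'
from h import *
from scipy.optimize import least_squares
np.set_printoptions(precision=4,suppress=True)
c=capture("top");W=cloud(c);s=c;img=c["image"]
m=(abs(W[...,2]-.074)<.008)&(abs(W[...,0]-.5)<.2)&(W[...,1]>-.25)&(W[...,1]<.36)
m=m.astype(np.uint8);n,l,st,_=cv2.connectedComponentsWithStats(m)
k=1+np.argmax(st[1:,4]);P=W[l==k][:,:2]
print(len(P),"z",np.nanmedian(W[l==k][:,2]),cv2.minAreaRect((P*1000).astype(np.float32)))
# dark H
g=img.max(-1);ys,xs=np.where(g<60)
Q=[world(c,u,v,.078)[:2] for u,v in zip(xs,ys) if 250<u<278 and 240<v<276]
Q=np.array(Q);print("H",len(Q),Q.mean(0),cv2.minAreaRect((Q*1000).astype(np.float32)))
for n in("top","side"):
    if n=="side":c=capture(n);W=cloud(c)
    b=(W[...,2]>.135)&(np.hypot(W[...,0]-.49,W[...,1]-.05)<.05)
    p=W[b];f=lambda q:np.linalg.norm(p-q,axis=1)-.016
    r=least_squares(f,p.mean(0)-[0,0,.008],loss="soft_l1",f_scale=.001);print("knob",n,len(p),r.x,np.abs(f(r.x)).mean())
crop=cv2.resize(img[190:320,135:345],None,fx=3.8,fy=3.8,interpolation=cv2.INTER_CUBIC)
cv2.imwrite("pics/crop1.png",crop)
for q in("start_top","gate_center"):
    for d in silhouettes("top",q)[:1]:
        v,u=np.where(d["region"]);print(q,d["conf"],len(u),u.min(),u.max(),v.min(),v.max(),[world(s,u.mean(),v.mean(),z) for z in(.078,.09)],)
E
```

```text
12461 z 0.07319933245413793 ((518.032958984375, 70.95358276367188), (460.826416015625, 220.7578887939453), 79.13294982910156)
H 325 [0.5062 0.0065] ((506.9219665527344, 8.109378814697266), (57.14607620239258, 63.677207946777344), 79.20186614990234)
knob top 146 [0.4916 0.0552 0.1553] 0.0010834479413585451
knob side 189 [0.4908 0.052  0.1558] 0.0008932062933424892
start_top 0.5 103 306 317 270 281 [array([ 0.4539, -0.1078,  0.078 ]), array([ 0.4528, -0.1068,  0.09  ])]
gate_center 0.67 1243 242 285 237 281 [array([0.5052, 0.0042, 0.078 ]), array([0.5036, 0.0041, 0.09  ])]
```

View pics/crop1.png

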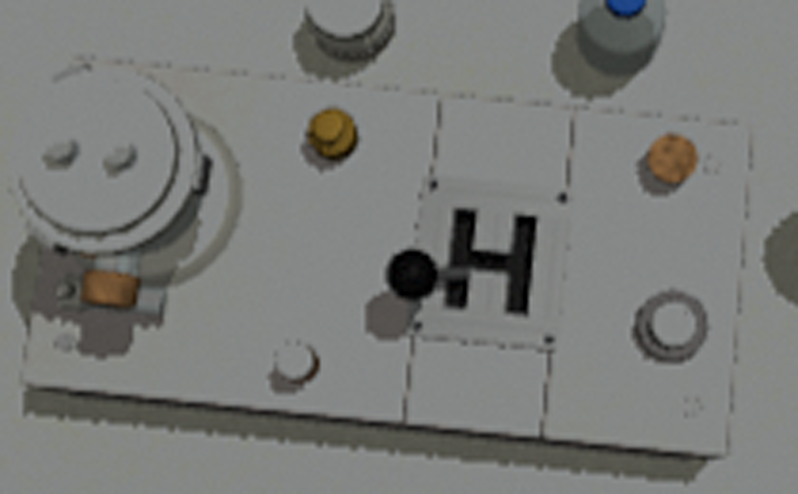

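The fit gives yaw -0.190 and origin (0.506, 0.007), and it agrees with the deck size, H, button and knob height. The lever is at f≈-0.157. Next is the push to the channel.

```bash
cat >> h.py <<'E'
from scipy.optimize import least_squares
PSI=-.1897;O=np.array([.506,.0072]);B=np.array([[np.cos(PSI),-np.sin(PSI)],[np.sin(PSI),np.cos(PSI)]])
QD=[np.cos(PSI/2),np.sin(PSI/2),0,0]
def D(x,y,z): return [*(O+B@[x/1000,y/1000]),z/1000]   # drive mm -> world
def toD(p): return np.r_[(B.T@(np.array(p)[:2]-O)),p[2]]*1000
def knob(n,x,y):
    c=capture(n);W=cloud(c);g=np.array(D(x,y,0))
    b=(W[...,2]>.135)&(W[...,2]<.185)&(np.hypot(W[...,0]-g[0],W[...,1]-g[1])<.035)&(c["image"].max(-1)<70)
    p=W[b]
    if len(p)<15: return None,c
    q0=np.r_[g[:2],.155]
    r=least_squares(lambda q:np.linalg.norm(p-q,axis=1)-.016,q0,loss="soft_l1",f_scale=.001)
    return (len(p),toD(r.x)),c
E
python3 - <<'E'
from h import *
np.set_printoptions(precision=1,suppress=True)
move_gripper(0)
p=current_position();servo_line([p[0],p[1],.30],rate=.2)
move_ptp(D(-66,45,300),QD);servo_line(D(-66,45,136),rate=.15)
print(toD(current_position()),current_force(),current_finger_gap())
print(servo_line(D(-29.5,45,136),rate=.03,contact_N=12),toD(current_position()),current_force())
servo_line(D(-45,45,136),rate=.1);servo_line(D(-45,45,210),rate=.2)
for n in("top","side"):
    r,c=knob(n,0,46);print(n,r);cv2.imwrite(f"pics/{n}2.png",c["image"])
print(current_clock())
E
```

```text
[-65.4  45.1 136.6] [-0.3  0.5  0.8] 0.0005576256811850173
False [-29.6  45.  136. ] [-1.8  0.5  0.3]
top None
side (172, array([ -7. ,  42. , 157.5]))
9.2667
```

View pics/side2.png

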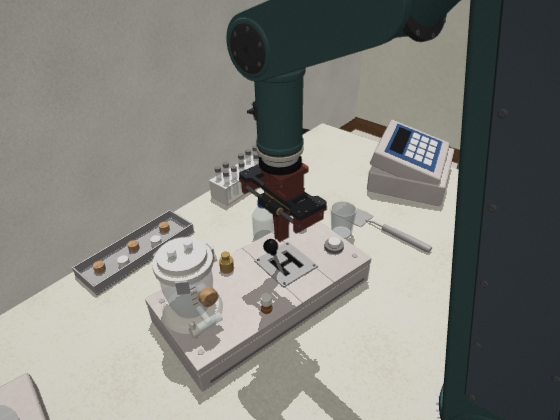

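The side view shows the knob at (270,246), still slightly short of the channel. Both fits had agreed on x, so the fingertips must be thinner than I assumed. I'll push 6 mm more and re-measure.

Run:
```python
from h import *
np.set_printoptions(precision=1,suppress=True)
servo_line(D(-45,45,136),rate=.2)
print(servo_line(D(-23.5,45,136),rate=.04,contact_N=12),toD(current_position()),current_force())
servo_line(D(-40,45,136),rate=.1);servo_line(D(-40,45,210),rate=.2)
servo_line(D(-40,100,210),rate=.2)
for n in("top","side"):
    r,c=knob(n,0,46);print(n,r);cv2.imwrite(f"pics/{n}3.png",c["image"])
a=cv2.imread("pics/side3.png")[180:320,200:400];cv2.imwrite("pics/crop3.png",cv2.resize(a,None,fx=3.5,fy=3.5))
print(current_clock())
```

```text
False [-23.3  45.  136. ] [-0.2 -0.1 -0.4]
top (131, array([  0.3,  44.7, 156.8]))
side (78, array([  0.2,  41.4, 156.2]))
11.8333
```

View pics/crop3.png

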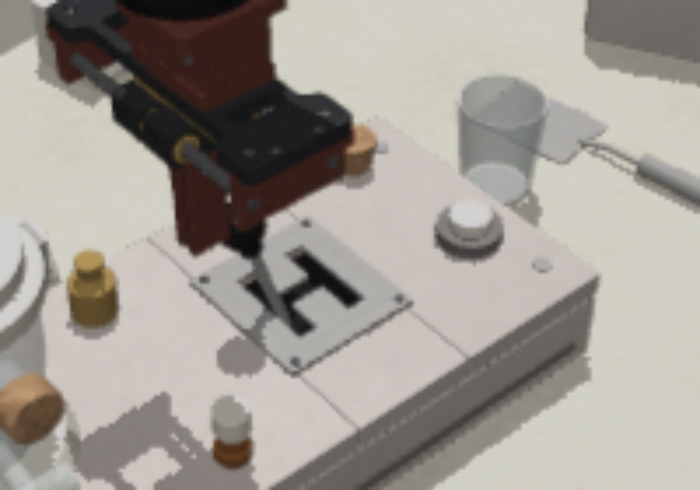

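Both cameras now put the knob at x≈0, level with the channel. Next is the push across.

Run:
```python
from h import *
np.set_printoptions(precision=1,suppress=True)
servo_line(D(0,90,210),rate=.2);servo_line(D(0,90,136),rate=.2)
print(servo_line(D(0,-28,136),rate=.04,contact_N=8),toD(current_position()),B.T@current_force()[:2])
servo_line(D(0,0,136),rate=.1);servo_line(D(0,0,215),rate=.2);servo_line(D(-60,40,215),rate=.2)
for n in("top","side"):
    r,c=knob(n,0,-46);print(n,r);cv2.imwrite(f"pics/{n}4.png",c["image"])
print(current_clock())
```

```text
True [ -0.3 -24.5 135.6] [0.2 4.8]
top (135, array([  0.6, -47.1, 156. ]))
side (77, array([  1.2, -49.1, 155.1]))
16.9333
```

View pics/side4.png

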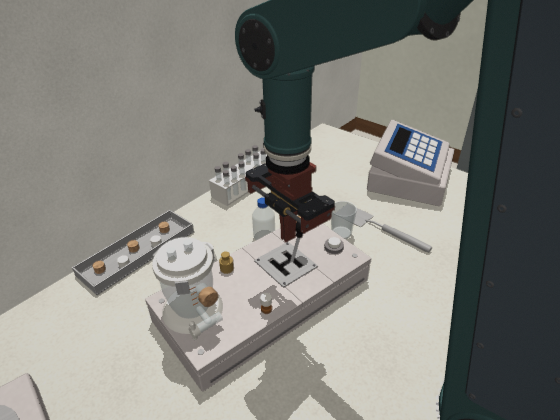

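The lever is against the right stop, in line with the channel. Now I'll push it forward into third.

Run:
```python
from h import *
np.set_printoptions(precision=1,suppress=True)
servo_line(D(-48,-45,215),rate=.2);servo_line(D(-48,-45,130),rate=.2)
print(servo_line(D(43,-45,130),rate=.04,contact_N=9),toD(current_position()),B.T@current_force()[:2])
servo_line(D(15,-45,130),rate=.1);servo_line(D(-10,-45,215),rate=.2)
servo_line(D(-30,-122,215),rate=.2)
for n in("top","side"):
    r,c=knob(n,56,-44);print(n,r);cv2.imwrite(f"pics/{n}5.png",c["image"])
print(current_clock())
```

```text
True [ 36.5 -44.8 128.1] [-4.4 -0.8]
top (132, array([ 56.4, -43.9, 145.8]))
side (138, array([ 55.8, -46.4, 146.7]))
21.8583
```

View pics/side5.png

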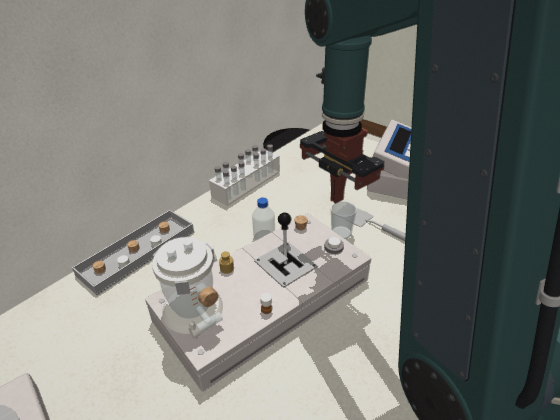

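The lever is home: the cameras measure (56,-44..-46,146) against an expected (56,-43,147). The loose things have not moved. Now I'll press start.

Run:
```python
from h import *
np.set_printoptions(precision=1,suppress=True)
servo_line(D(-30,-122,112),rate=.15)
print(servo_line(D(-30,-122,80),rate=.015,contact_N=1.5),toD(current_position()),current_force())
z=toD(current_position())[2]
print(servo_line(D(-30,-122,z-10),rate=.012,contact_N=8),toD(current_position()),current_force())
sleep(.3);print(toD(current_position()),current_force())
servo_line(D(-30,-122,130),rate=.05);servo_line(D(-30,-122,230),rate=.2)
servo_line(D(-100,-260,280),rate=.2);sleep(.3)
for n in("top","side"):
    r,c=knob(n,56,-44);print(n,r);cv2.imwrite(f"pics/{n}6.png",c["image"])
    print("button",toD(world(c,*pix(c,D(-30,-122,95)))))
    for q in("stopper","vial","weight","beaker","flask","jar","spatula"):
        d=spot_in(n,q);print(q,[(round(e["conf"],2),np.round(e["xy"])) for e in d[:1]])
print(current_clock(),current_force())
```

```text
True [ -30.1 -122.    94.8] [0.5 0.  1.7]
True [ -30.  -122.    90.3] [-0.4  0.5  8.6]
[ -30.  -122.    90.3] [-1.8  0.9  8.1]
top (132, array([ 56.3, -43.4, 145.8]))
button [ -30.  -122.    95.3]
stopper []
vial []
weight [(0.72, array([223., 225.]))]
beaker [(0.88, array([360., 247.]))]
flask [(0.67, array([296., 197.]))]
jar [(0.61, array([228., 194.]))]
spatula [(0.9, array([385., 242.]))]
side (138, array([ 55.7, -46.6, 146.4]))
button [ -30.5 -121.5   95.6]
stopper [(0.56, array([304., 222.]))]
vial [(0.56, array([267., 303.]))]
weight [(0.74, array([225., 264.]))]
beaker [(0.62, array([343., 217.]))]
flask [(0.76, array([263., 220.]))]
jar [(0.54, array([211., 245.]))]
spatula [(0.88, array([366., 222.]))]
28.3667 [-0.8  0.4  0.5]
```

View pics/side6.png

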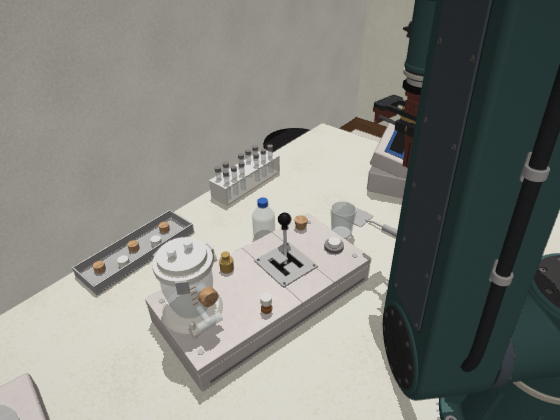

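```bash
python3 -c "
from bench import *
close_job()"
```

```text
the job is handed in; nothing more can be done
```

The stirrer drive is in third gear, and the start button was pressed after that and came back up. I handed the job in at about 28 s, with the arm clear of everything.

- **Lever:** I pushed it with the outside of the closed fingers and never gripped it. The first push stopped about 7 mm short of the channel because the fingertips are thinner than I assumed, and a second short push fixed that. The lever ended at the forward stop. The knob measures (56, -43, 146) mm in the top camera and (56, -47, 146) mm in the side camera, against an expected (56, -43, 147) mm. The side camera's y differed by about 3 mm, close to the offset it had shown earlier in y.
- **Start button:** it was pressed with about 8.6 N, above the 5 N needed for fully down. The fingertip went down to 90.3 mm from a top at about 95.5 mm, so the measured travel is about 5 mm. After release the top is back at about 95.5 mm.
- **Surroundings:** the side picture shows the vessel and all the small items standing or lying as before. The network did not find the stopper or the vial in the last top picture, but did find both in the side picture where they were before.

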